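# Stand a tipped-over painting back on its table easel

## Robot

A 6-joint arm with a two-finger parallel gripper is mounted at the origin on the work surface. World frame = base frame: x ahead of the robot, y to its left, z up, the work surface at z = 0. Lengths are in m, angles in degrees, forces in N, time in s.
With the tool pointing down it reaches from about 0.375 to 0.925 m from the base axis. Payload 5.7 kg.
Tool frame: the origin (TCP) lies midway between the tips of the shut fingers; the grasp point (between the pads) lies 19 mm behind it; z points along the fingers, y is the direction in which the jaws open and shut (so a half turn about z gives the same grasp; the last joint's range is limited). The gripper opens to 88 mm and grips with 3 to 60 N. Pads are 20 mm wide; open, the fingers measure 115 mm over their backs; the gripper's body (75 mm by 178 mm) begins 61 mm behind the grasp point.
Start: joints at [61.473, 20.558, 86.54, -0, 72.909, -6.595], TCP at [0.224, 0.557, 0.223] pointing down, gripper open.
Joint ranges: [-170.27, 170.27], [-57.76, 135], [12.27, 136.19], [-55.21, 235.2], [11.17, 155.16], [-170.74, 170.74]. Speed limits (degrees/s): [136.94, 136.94, 180, 180, 180, 180].

## Interface

Orientations are given as [roll, pitch, yaw] about the fixed x, y, z axes, in that order (R = Rz(yaw) Ry(pitch) Rx(roll)).
In Python, from rig import * gives the robot as it stands.
- The arm moves only by the tool drive_tool, never from a script. Its arguments are lists of equal length, an entry for each row: "dp": the shift along the tool's x, y, z in mm, a list of three; "roll": the turn about the tool's z in degrees; "claw": the opening, from 0 (shut) to 1 (fully open). A call has 1 to 12 rows; each row is the pose to reach, as a shift and turn from the pose commanded when the call began, along the tool's axes at that moment; what a row does not reach only later rows make up. A row lasts 1/10 s, in which the tool goes at most 50 mm and 8.59 degrees, less where a joint would pass 70% of its speed; a pose out of reach is approached as far as the arm can. A call with a gripper value outside its range is refused whole. The fingers move at their own pace and stop on an object; the grip force is fixed at half the most. Time passes only in rows, so rows that repeat a pose let the fingers close. It gives the time, the measured TCP pose, the force and the opening at its end, in the units of the state.
- get_state(): the state, without advancing time (a new reading comes with each control period).
- capture(name): name is "scene" or "top" or "wrist"; returns the picture (400x640x3 uint8, blue, green, red); there is no depth.
- camera_params(name): a dict with "intrinsics" (3x3 intrinsics, pixels), "R" (3x3) and "t" (3): a world point X has camera coordinates R X + t; the wrist camera has in their place "mount" (4x4, takes a point from camera to tool coordinates, whose origin is the TCP and whose axes are the flange's). Camera axes: x right, y down, z forward; pixel columns grow to the right and rows downward; lengths in m; the calibration is good to about 2 mm. A picture is of the moment at which its call begins: read the wrist's pose just before it. camera_params takes no time and is no camera call.
- finish_job(): hands the job in, once; it reports no verdict.
The state is a dict: "time_s": time; "q": joint angles; "joint_velocities": joint speeds; "joint_efforts": joint torques, N m; "tcp_pos": TCP position; "eef_rot": TCP orientation; "ft_force": force on the tool from outside, world axes, zero at the start; "ft_torque": the same for the moment, N m; "finger_gap": opening from 0.0 (shut) to 1.0 (fully open).
Only numpy, scipy, OpenCV 4.12 (cv2) and the standard library are available. Lean on these libraries where they do the work, as an engineer would, in place of code of your own. Each camera call takes 0.05 s, during which the arm holds its last target. There are 200 camera calls.

## Task

The small painting has tipped forward off the table easel and is leaning on a jar. Gently push it back up with the fingertips, without gripping or lifting it, until it leans flat against the easel's mast with its lower edge still in the tray; then press the easel's upper holder down onto its top edge, so that it cannot tip again. Leave the jar, the paint pots and the brush mug standing where they are.

Things in the scene. Friction and masses are not known exactly. Their poses are not given: they have to be found in the camera images.
- easel: Wooden table easel, fixed. Front is its -x side, y along the tray, z up; origin on the table top straight below point tray. The mast, 40 mm wide, leans back 15 degrees: up the mast is (0.259, 0, 0.966) in the easel's frame. It ends 275 mm above the tray floor along the mast. Two runners, 20 mm high, at y -125 and +125 mm, reach from 90 mm in front of the origin to 200 mm behind it.
- tray (a point): Middle of the line where the tray floor meets the mast's front face, 45 mm above the table; axes as the easel's. The tray is 280 mm long, its floor square to the mast and 30 mm deep from the mast face to a front lip 8 mm thick that stands 12 mm above the floor; a low rail flush with the mast face backs it all along.
- panel: The painting: rigid panel 240 mm wide (y), 180 high (z), 18 thick (x), about 0.27 kg; painted front at -x. Origin: middle of the lower edge, mid-thickness. It starts with its lower edge in the tray against the rail, leaning forward 25 degrees from vertical on the jar's lid. Pushed back it turns about its lower edge; about 6 degrees past vertical it falls back by itself to rest flat on the mast.
- panel_top (a point): Middle of the panel's top edge, halfway through the thickness, 180 mm along the panel's z from its origin.
- panel_back: Plywood backing sheet, 3 mm thick, that forms the whole back face of the painting (part of the panel, same origin and axes). Fingers pressing on it count as gripping the painting.
- holder (a joint): Travel in m of the easel's upper holder, a dark wooden jaw on the mast: 0 highest (pad 245 mm above the tray floor along the mast), growing as it is pushed down, to 0.080. Starts at 0 to 0.030, stays where left, takes about 3 N to slide. Its pad meets the seated painting's top edge at 0.065.
- holder_pad (a point): Middle of the holder's underside (pad), 9 mm out from the mast face; z up the mast, x backwards square to the mast face, y as the easel's. A lip at the jaw's front, its inner face 28 mm out from the mast face, hangs 10 mm below the pad and comes down in front of the painting.
- holder_press (a point): Middle of the holder's flat top face, 20 mm out from the mast face, 26 mm above the pad; axes as holder_pad. The jaw is 90 mm wide along y and reaches 40 mm out in front of the mast face.
- jar: Closed dark glass jar with a steel lid, 72 mm across, 125 mm high (lid 63 mm across), 0.5 kg, standing in front of the easel under the painting. Origin: centre of its underside, z up.
- pot_a: Amber glass paint pot with a black lid, 50 mm across, 62 mm high, near the easel. Origin: centre of its underside, z up.
- pot_b: Green glass paint pot with a black lid, 50 mm across, 62 mm high, near the easel. Origin: centre of its underside, z up.
- brush_mug: White mug without a handle, 72 mm across, 90 mm high, with three brushes standing in it up to 190 mm high, near the easel. Origin: centre of its underside, z up.
Things that resemble listed ones, but are neither listed nor needed, are in the scene too. Leave any blue, pink or yellow look-alike of the panel alone.

How it is judged:
By the outcome, as a careful person would: the job done as asked, in the order asked, and still so for the second after the job is handed in, with the robot touching nothing.
It also fails if it takes over 48 s, if anything falls off the work surface, if the arm or the gripper's body presses on something with over 40 N, if the wrist force passes 120 N, or if a joint passes its speed limit or range.

## Working session

There is one attempt and no reset: what is moved stays moved. The work goes in short steps, Python scripts to look and compute and a tool call to move; the robot and the scene stay as the last step left them, time stands still between calls to the robot, and variables do not carry over. Pictures are saved under pics/ and viewed, about 8 in all and at most 12, crops included, and the job is handed in when it is done.

Besides the shell and the picture viewer there is one more tool, called as a command line: name --pt "numbers of a row" for each row, then --argument value for the rest. drive_tool: Moves the arm, as the interface text tells. Its arguments: {"type":"object","properties":{"dp":{"type":"array","items":{"type":"array","items":{"type":"number"}}},"roll":{"type":"array","items":{"type":"number"}},"claw":{"type":"array","items":{"type":"number"}}},"required":["dp","roll","claw"]}

```bash
mkdir -p pics; ls; cat > h.py <<'E'
from rig import *
import numpy as np, cv2
from scipy.spatial.transform import Rotation as Ro
def cam(n):
    p=camera_params(n);K=np.array(p["intrinsics"])
    if n=="wrist":
        s=get_state();T=np.eye(4);T[:3,:3]=Ro.from_euler('xyz',s["eef_rot"],degrees=True).as_matrix();T[:3,3]=s["tcp_pos"]
        W=T@np.array(p["mount"]);R=W[:3,:3].T;t=-R@W[:3,3]
    else: R=np.array(p["R"]);t=np.array(p["t"])
    return K,R,t
def ray(c,uv):
    K,R,t=c;d=R.T@np.linalg.inv(K)@np.array([*uv,1.]);return -R.T@t,d/np.linalg.norm(d)
def onz(c,uv,z):
    o,d=ray(c,uv);return o+d*(z-o[2])/d[2]
def tri(c1,u1,c2,u2):
    o1,d1=ray(c1,u1);o2,d2=ray(c2,u2);A=np.stack([d1,-d2],1);s=np.linalg.lstsq(A,o2-o1,rcond=None)[0]
    a=o1+s[0]*d1;b=o2+s[1]*d2;return (a+b)/2,np.linalg.norm(a-b)
def proj(c,X):
    K,R,t=c;p=K@(R@np.asarray(X)+t);return p[:2]/p[2]
E
python3 - <<'E'
from h import *
print(get_state())
for n in("scene","top"):
    im=capture(n);cv2.imwrite(f"pics/{n}0.png",im);c=cam(n);print(n,c[0][0,0],-c[1].T@c[2],c[1][2])
E
```

```text
pics
{'time_s': 0.0, 'q': array([ 6.14735911e+01,  2.05963088e+01,  8.65969436e+01,  2.45997857e-03,
        7.29075405e+01, -6.59621252e+00]), 'joint_velocities': array([ 0.09620872,  0.02072274,  0.07586408,  0.10918453,  0.00407927,
       -0.06836742]), 'joint_efforts': array([ 1.77884438e-03, -5.15371192e+01, -2.70727265e+01,  6.75553875e-02,
        3.52183508e-02, -9.35361186e-05]), 'tcp_pos': array([0.22377362, 0.5559938 , 0.22184006]), 'eef_rot': array([-1.79900144e+02, -1.39127131e-02,  1.58069066e+02]), 'ft_force': array([-0.56013416,  0.08108232, -0.18753015]), 'ft_torque': array([ 0.00938553,  0.04933013, -0.0146379 ]), 'finger_gap': 0.9975968712852729}
scene 517.6403046145783 [ 1.25846683 -0.32568759  1.46975922] [-0.49465922  0.24881362 -0.83270886]
top 413.27942932342575 [0.37549415 0.04215379 1.12598882] [ 0.1139303   0.01301758 -0.99340346]
```

View pics/scene0.png

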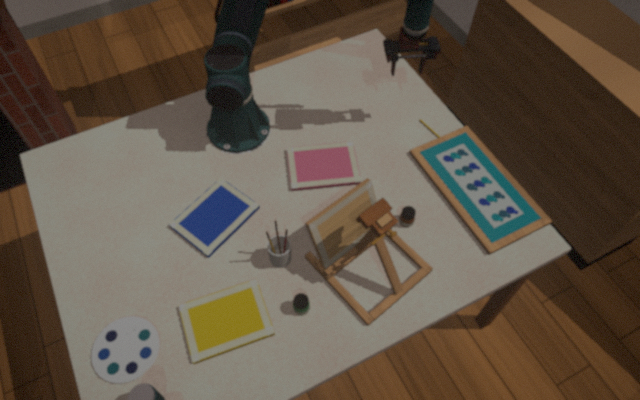

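View pics/top0.png

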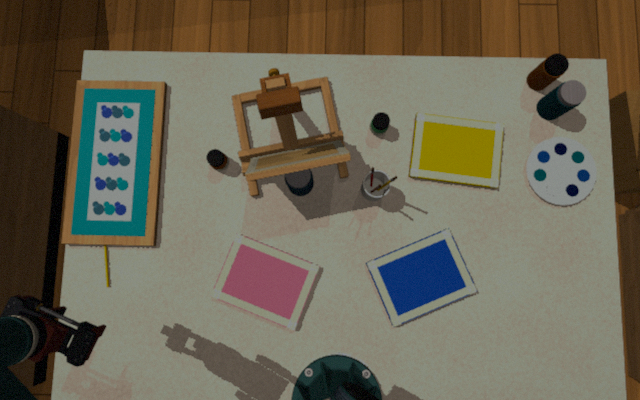

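The scene view has the easel near (370,260) and the panel at (340,225). In the top view the easel is at (290,120), the jar at (298,182), the pots at (217,158) and (380,122), and the mug at (376,185). The blue, pink and yellow pictures lie flat on the table, so the panel leaning on the easel is the one meant. I'll enlarge both views to confirm.

```bash
python3 - <<'E'
import cv2,numpy as np
a=cv2.imread("pics/scene0.png")[170:330,260:440];b=cv2.imread("pics/top0.png")[60:220,200:400]
f=lambda i:np.clip(cv2.resize(i,None,fx=4,fy=4,interpolation=cv2.INTER_CUBIC)*1.4,0,255).astype(np.uint8)
cv2.imwrite("pics/ca.png",cv2.resize(f(a),None,fx=.9,fy=.9));cv2.imwrite("pics/cb.png",f(b)[:600])
E
```

```text
(no output)
```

View pics/cb.png

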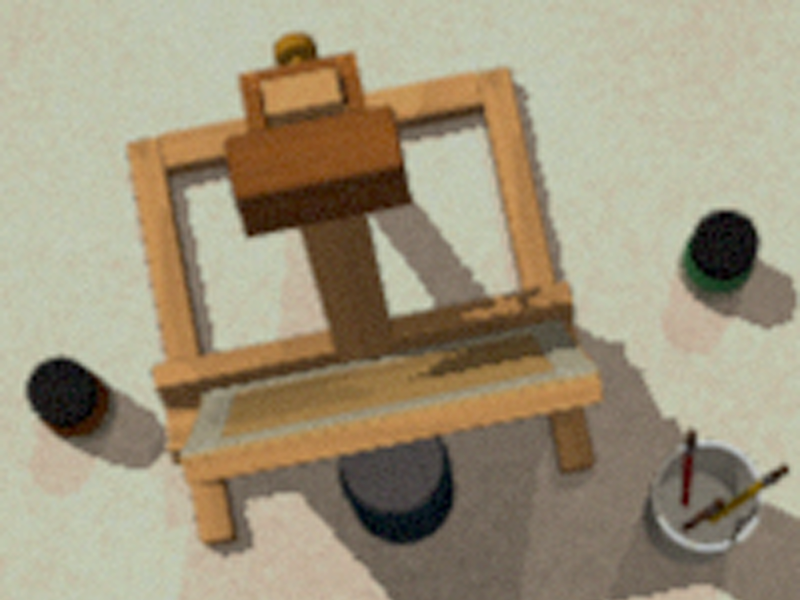

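View pics/ca.png

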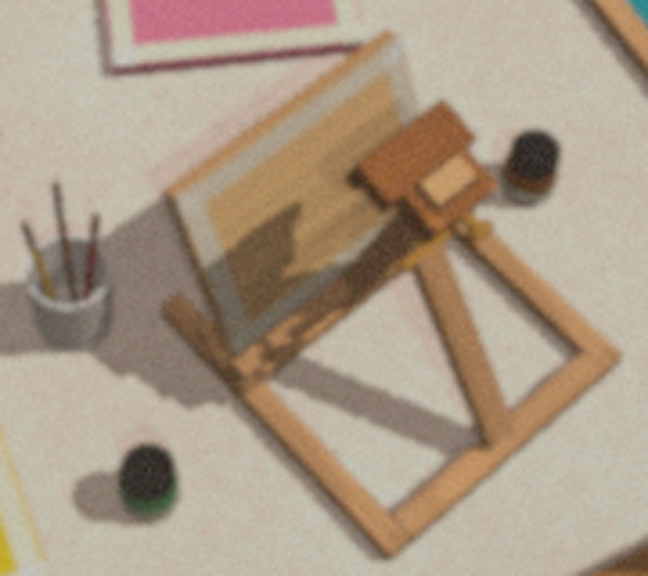

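The top crop shows the panel (tan back, top edge (185,465)–(600,390)) leaning on the jar at (395,480). The jaw is at (320,160). The runner front ends are at (217,538) and (576,466), and the back corners at (133,143) and (510,70). Next I compute the poses.

```bash
cat > meas.py <<'E'
from h import *
T=cam("top");S=cam("scene")
tp=lambda u,v:(200+u/4-.4,60+v/4-.4); sp=lambda u,v:(260+u/3.6-.4,170+v/3.6-.4)
L=onz(T,tp(217,538),.015);R=onz(T,tp(576,467),.015);BL=onz(T,tp(133,143),.02);BR=onz(T,tp(510,70),.02)
print("runner front",L,R,np.linalg.norm(L-R),"back",BL,BR,np.linalg.norm(BL-BR))
y=(L-R)[:2]+(BL-BR)[:2];y/=np.linalg.norm(y);yaw=np.degrees(np.arctan2(-y[0],y[1]))
x=np.array([y[1],-y[0]]);mid=((L+R)/2)[:2];midb=((BL+BR)/2)[:2]
print("yaw",yaw,"depth",(midb-mid)@x,"origin f",mid+.09*x,"origin b",midb-.2*x)
for n,a,b in [("panel top front L",(189,478),(390,33)),("panel top front R",(601,400),(170,191)),("jaw top front L",(243,193),(442,103)),("jaw top front R",(406,165),(356,179))]:
    print(n,*tri(T,tp(*a),S,sp(*b)))
for n,a,z in [("jar lid",(397,470),.125),("mug",(708,497),.09),("potA",(66,394),.062),("potB",(724,242),.062)]: print(n,onz(T,tp(*a),z))
E
python3 meas.py
```

```text
runner front [0.53421778 0.23442597 0.015     ] [ 0.58821273 -0.00876421  0.015     ] 0.24911225906682663 back [0.81007501 0.30340096 0.02      ] [0.86782565 0.04192402 0.02      ] 0.26777850671991027
yaw 12.48523666113183 depth 0.2841020011222394 origin f [0.64908691 0.13228781] origin b [0.64367998 0.12942488]
panel top front L [0.54083966 0.21943932 0.20875201] 0.002780887405087094
panel top front R [ 0.59117743 -0.01104299  0.20751758] 0.005294091307271256
jaw top front L [0.67093999 0.17811276 0.30995798] 0.0017622994518168528
jaw top front R [0.69214111 0.09485362 0.29622604] 0.0005104341640282087
jar lid [0.56303308 0.10623736 0.125     ]
mug [ 0.55625329 -0.08924691  0.09      ]
potA [0.62116406 0.3297597  0.062     ]
potB [ 0.73260911 -0.10227355  0.062     ]
```

drive_tool --pt "-37 -19 0" --pt "-74 -38 0" --pt "-111 -57 0" --pt "-148 -76 0" --pt "-185 -95 0" --pt "-222 -114 0" --pt "-259 -134 0" --pt "-296 -153 0" --pt "-333 -172 0" --pt "-369 -191 0" --pt "-369 -191 40" --pt "-369 -191 50" --roll '[-5,-11,-17,-23,-29,-34.4,-34.4,-34.4,-34.4,-34.4,-34.4,-34.4]' --claw '[1,1,1,1,1,1,1,1,1,1,1,1]'

```text
time_s: 1.3
tcp_pos: [0.4934, 0.2397, 0.1696]
eef_rot: [-180.0, -0.3, -167.7]
ft_force: [-0.7, -0.5, -0.4]
finger_gap: 1.0
```

```bash
python3 - <<'E'
from h import *
s=get_state();print(s["time_s"],s["tcp_pos"],s["eef_rot"],s["ft_force"])
a=capture("scene")[150:330,250:450];b=capture("top")[60:260,200:400]
f=lambda i,k:np.clip(cv2.resize(i,(400,k),interpolation=cv2.INTER_CUBIC)*1.4,0,255).astype(np.uint8)
cv2.imwrite("pics/p1.png",np.hstack([f(a,360),f(b,400)[:360]]))
E
```

```text
1.3 [0.49337678 0.23966804 0.16955116] [-179.96496375   -0.32471202 -167.67409652] [-0.65413328 -0.53182653 -0.44532709]
```

View pics/p1.png

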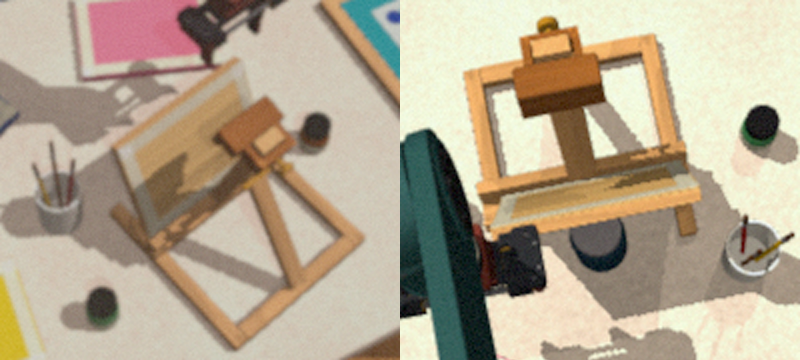

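drive_tool --pt "-8 0 0" --pt "-15 0 0" --pt "-20 0 0" --pt "-25 0 0" --pt "-30 0 0" --pt "-35 0 0" --pt "-40 0 0" --pt "-46 0 0" --pt "-52 0 0" --pt "-58 0 0" --pt "-64 0 0" --pt "-70 0 0" --roll '[0,0,0,0,0,0,0,0,0,0,0,0]' --claw '[1,1,1,1,1,1,1,1,1,1,1,1]'

```text
time_s: 2.6
tcp_pos: [0.564, 0.2568, 0.1726]
eef_rot: [-180.0, 0.0, -167.5]
ft_force: [-0.4, 0.1, 0.4]
finger_gap: 1.002
```

```bash
python3 - <<'E'
from h import *
s=get_state();print(s["time_s"],s["tcp_pos"],s["eef_rot"],s["ft_force"])
a=capture("scene")[150:330,250:450];b=capture("top")[60:260,200:400]
f=lambda i,k:np.clip(cv2.resize(i,(400,k),interpolation=cv2.INTER_CUBIC)*1.4,0,255).astype(np.uint8)
cv2.imwrite("pics/p2.png",np.hstack([f(a,360),f(b,400)[:360]]))
E
```

```text
2.6 [0.56402575 0.2567754  0.17259806] [-1.79996658e+02  5.34869295e-03 -1.67533974e+02] [-0.378549    0.06834595  0.40845035]
```

View pics/p2.png

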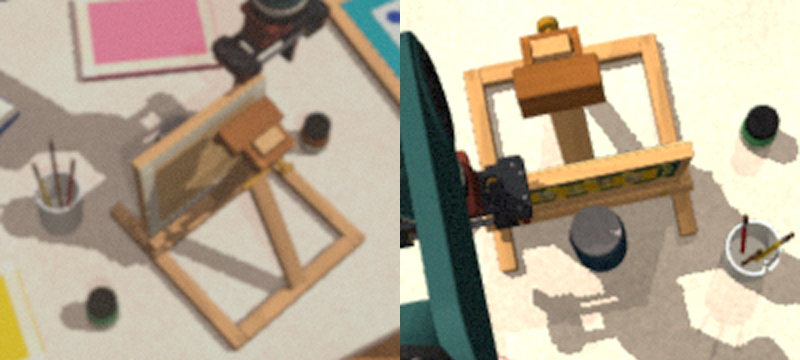

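The panel is near vertical, the finger is in contact, and the jar hasn't moved. I'll keep pushing.

drive_tool --pt "-5 0 0" --pt "-10 0 0" --pt "-15 0 0" --pt "-20 0 0" --pt "-25 0 0" --pt "-30 0 0" --pt "-34 0 0" --pt "-38 0 0" --pt "-42 0 0" --pt "-45 0 0" --pt "-48 0 0" --pt "-48 0 0" --roll '[0,0,0,0,0,0,0,0,0,0,0,0]' --claw '[1,1,1,1,1,1,1,1,1,1,1,1]'

```text
time_s: 3.9
tcp_pos: [0.6107, 0.2671, 0.1726]
eef_rot: [-180.0, 0.0, -167.5]
ft_force: [0.8, 0.3, 0.3]
finger_gap: 1.001
```

```bash
python3 - <<'E'
from h import *
s=get_state();print(s["time_s"],s["tcp_pos"],s["eef_rot"],s["ft_force"])
a=capture("scene")[150:330,250:450];b=capture("top")[60:260,200:400]
f=lambda i,k:np.clip(cv2.resize(i,(400,k),interpolation=cv2.INTER_CUBIC)*1.4,0,255).astype(np.uint8)
cv2.imwrite("pics/p3.png",np.hstack([f(a,360),f(b,400)[:360]]))
E
```

```text
3.9 [0.6106607  0.26706889 0.17260496] [-1.79995356e+02  1.03722842e-02 -1.67536390e+02] [0.78032858 0.25900607 0.29831098]
```

View pics/p3.png

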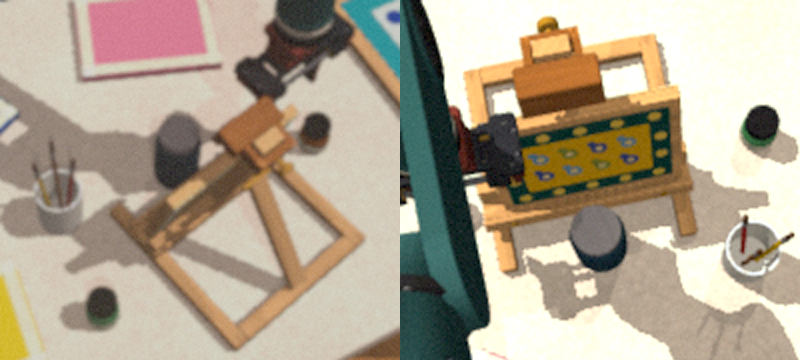

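The panel has fallen back: its painted front now faces up and the contact force is near zero. I'll retreat, raise the tool and shut the fingers.

drive_tool --pt "20 0 0" --pt "45 5 0" --pt "75 20 0" --pt "80 35 -40" --pt "80 40 -80" --pt "80 40 -125" --pt "80 40 -165" --pt "80 40 -190" --pt "80 40 -190" --roll '[0,0,0,0,0,0,0,0,0]' --claw '[1,1,1,0.5,0,0,0,0,0]'

```text
time_s: 4.9
tcp_pos: [0.5253, 0.2896, 0.3674]
eef_rot: [179.9, 0.5, -167.5]
ft_force: [0.2, -1.0, -0.2]
finger_gap: 0.491
```

```bash
python3 - <<'E'
from h import *
s=get_state();print(s["time_s"],s["tcp_pos"],s["eef_rot"],s["ft_force"])
a=capture("scene");b=capture("top");cv2.imwrite("pics/s4.png",a);cv2.imwrite("pics/t4.png",b)
f=lambda i:np.clip(cv2.resize(i,(400,400),interpolation=cv2.INTER_CUBIC)*1.4,0,255).astype(np.uint8)
cv2.imwrite("pics/p4.png",np.hstack([f(a[200:300,310:410]),f(b[70:190,230:350])]))
E
```

```text
4.9 [0.52525723 0.28962894 0.36735655] [ 179.92447051    0.46353907 -167.52299339] [ 0.18359844 -0.97642896 -0.22999033]
```

View pics/p4.png

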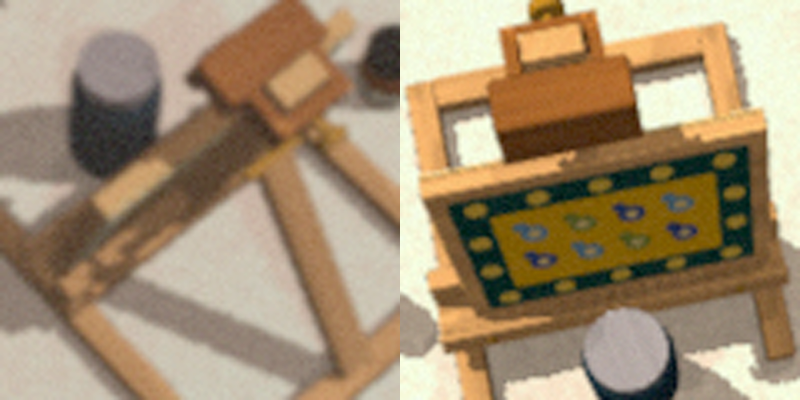

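```bash
python3 - <<'E'
from h import *
T=cam("top");S=cam("scene");O=np.array([.652,.132]);a=np.radians(12.5);ex=np.array([np.cos(a),np.sin(a)]);ey=np.array([-ex[1],ex[0]])
tp=lambda u,v:(230+(u-400)/3.333-.35,70+v/3.333-.35); sp=lambda u,v:(310+u/4-.4,200+v/4-.4)
e=lambda p:np.round([(p[:2]-O)@ex,(p[:2]-O)@ey,p[2]],4)
for n,u in [("pan top front L",(424,198)),("R",(765,137))]: print(n,e(onz(T,tp(*u),.2236)),"expect x .029")
for n,u in [("pan top back L",(420,180)),("R",(760,110))]: print(n,e(onz(T,tp(*u),.219)),"expect x .0466")
for n,u,v in [("jaw top front L",(492,108),(308,2)),("jaw top front R",(638,88),(192,75))]:
    p,g=tri(T,tp(*u),S,sp(*v));print(n,e(p),g)
# expected jaw front top edge vs travel; seen in top
w=lambda x,y,z:[*(O+x*ex+y*ey),z]
for tr in(0,.015,.03):
    h=.271-tr;x=h*.259-.04*.966;z=.045+h*.966+.04*.259
    print(tr,[np.round(proj(T,w(x,y,z)),1) for y in(.045,-.045)],[np.round(proj(S,w(x,y,z)),1) for y in(.045,-.045)])
print([np.round(i,1) for i in (tp(492,108),tp(638,88),sp(308,2),sp(192,75))])
X=w(.043,0,.345);s=get_state();R=Ro.from_euler('xyz',s["eef_rot"],degrees=True).as_matrix()
print("target",X,"dp",R.T@(np.array(X)-s["tcp_pos"]))
E
```

```text
pan top front L [0.0234 0.1081 0.2236] expect x .029
R [ 0.0195 -0.1261  0.2236] expect x .029
pan top back L [0.038  0.1093 0.219 ] expect x .0466
R [ 0.0405 -0.127   0.219 ] expect x .0466
jaw top front L [0.0409 0.0446 0.312 ] 0.0012459060503878735
jaw top front R [ 0.0342 -0.0487  0.3104] 0.00577767058810755
0 [array([257.2, 105.4]), array([300.7,  96.9])] [array([384.3, 196.8]), array([359.2, 215.3])]
0.015 [array([258.6, 109.7]), array([301.4, 101.3])] [array([382.7, 198.8]), array([357.8, 217.2])]
0.03 [array([260. , 113.8]), array([302.1, 105.6])] [array([381.1, 200.8]), array([356.5, 219. ])]
[array([257.3, 102.1]), array([301.1,  96.1]), array([386.6, 200.1]), array([357.6, 218.4])]
target [np.float64(0.6939807283061572), np.float64(0.14130690339933843), 0.345] dp [-0.13476152 -0.18083192  0.01766201]
```

drive_tool --pt "0 -30 0" --pt "-20 -70 0" --pt "-50 -110 0" --pt "-80 -145 0" --pt "-105 -170 0" --pt "-120 -181 0" --pt "-120 -181 0" --roll '[0,0,0,0,0,0,0]' --claw '[0,0,0,0,0,0,0]'

```text
time_s: 5.7
tcp_pos: [0.6807, 0.136, 0.3588]
eef_rot: [180.0, -0.3, -167.7]
ft_force: [-0.2, -0.3, -0.8]
finger_gap: 0.004
```

```bash
python3 - <<'E'
from h import *
s=get_state();print(s["time_s"],s["tcp_pos"],s["eef_rot"],s["ft_force"],s["finger_gap"])
c=cam("wrist");print(-c[1].T@c[2],c[1][2],c[0][0,0]);print(np.array(camera_params("wrist")["mount"]).round(3))
im=capture("wrist");cv2.imwrite("pics/w5.png",im);cv2.imwrite("pics/w5v.png",np.clip(im*1.4,0,255).astype(np.uint8))
E
```

```text
5.7 [0.68068073 0.13601225 0.35880702] [ 179.9964824    -0.26702666 -167.68368643] [-0.15355645 -0.32154837 -0.82905971] 0.003938787246599207
[0.60426245 0.12011096 0.52265209] [ 0.27648314  0.06035917 -0.95912139] 304.6464056947152
[[-0.001 -0.958 -0.287  0.079]
 [ 1.    -0.001 -0.     0.001]
 [-0.    -0.287  0.958 -0.163]
 [ 0.     0.     0.     1.   ]]
```

View pics/w5v.png

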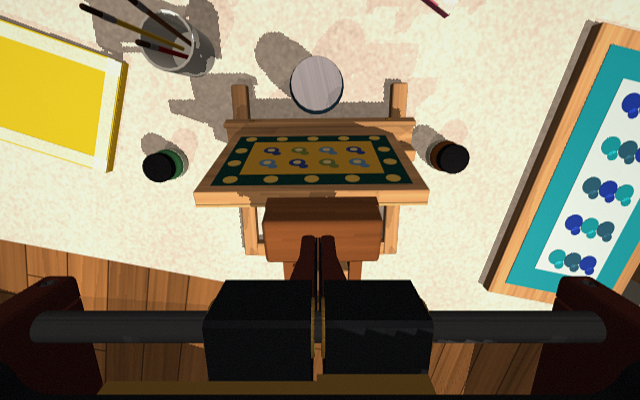

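```bash
python3 - <<'E'
import cv2
im=cv2.imread("pics/w5v.png")[75:275,180:440]
cv2.imwrite("pics/w5c.png",cv2.resize(im,None,fx=3,fy=3,interpolation=cv2.INTER_CUBIC)[:600])
E
```

```text
(no output)
```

View pics/w5c.png

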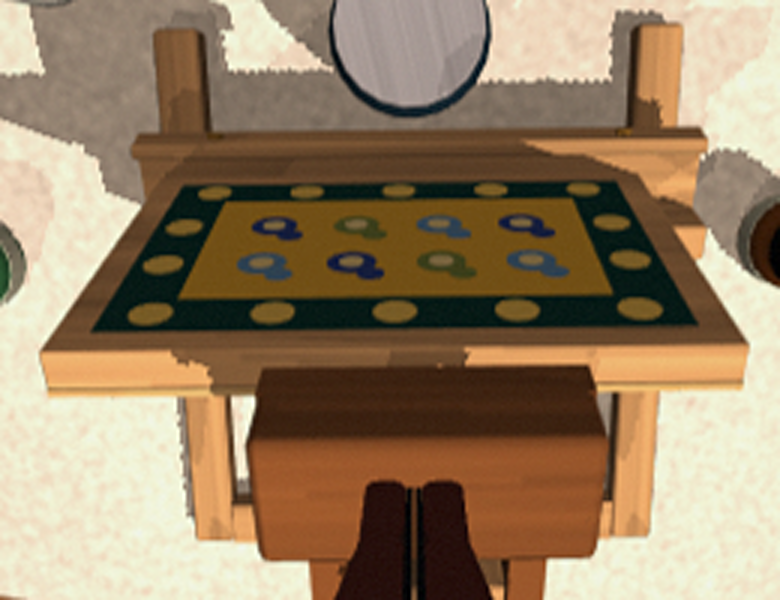

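```bash
python3 - <<'E'
from h import *
c=cam("wrist");K,R,t=c
w=lambda u,v:np.array([180+u/3-.33,75+v/3-.33])
img=np.array([w(*p) for p in[(42,351),(747,346),(92,332),(698,323),(618,182),(182,187)]])
for m in(.014,.016,.018,.020,.022):
    a=.12-m;obj=np.array([[0,-.12,.18],[0,.12,.18],[0,-a,.18-m],[0,a,.18-m],[0,a,m],[0,-a,m]])
    ok,rv,tv=cv2.solvePnP(obj,img,K,None,flags=cv2.SOLVEPNP_ITERATIVE)
    pr=cv2.projectPoints(obj,rv,tv,K,None)[0][:,0];A=R.T@cv2.Rodrigues(rv)[0];o=R.T@(tv[:,0]-t)
    print(m,"rms",np.sqrt(((pr-img)**2).sum(1).mean()).round(2),"lower front edge",o.round(4),"lean",np.degrees(np.arcsin(np.hypot(*A[:2,2]))).round(1),"yaw",np.degrees(np.arctan2(A[1,0],A[0,0])).round(1))
# jaw top face, runner fronts, lip
for n,u in[("jaw tf -y",(247,437)),("jaw tf +y",(607,435)),("jaw tb -y",(262,558)),("jaw tb +y",(597,556))]:
    print(n,[onz(c,w(*u),z).round(4) for z in(.29,.31)])
J=np.array([w(247,437),w(607,435),w(597,556),w(262,558)])
obj=np.array([[-.04,-.045,0],[-.04,.045,0],[0,.045,0],[0,-.045,0]])
ok,rv,tv=cv2.solvePnP(obj,J,K,None,flags=cv2.SOLVEPNP_IPPE);print("jaw top pnp",(R.T@(tv[:,0]-t)).round(4),(R.T@cv2.Rodrigues(rv)[0])[:,2].round(3))
print("runner fronts",onz(c,w(178,28),.02),onz(c,w(660,25),.02))
E
```

```text
0.014 rms 0.89 lower front edge [0.6326 0.121  0.0494] lean 15.0 yaw 13.0
0.016 rms 1.86 lower front edge [0.6315 0.1208 0.053 ] lean 15.2 yaw 13.0
0.018 rms 3.03 lower front edge [0.6305 0.1207 0.0564] lean 15.5 yaw 13.0
0.02 rms 4.25 lower front edge [0.6295 0.1205 0.0596] lean 15.8 yaw 13.0
0.022 rms 5.5 lower front edge [0.6285 0.1204 0.0628] lean 16.0 yaw 13.0
jaw tf -y [array([0.6942, 0.095 , 0.29  ]), array([0.6863, 0.0973, 0.31  ])]
jaw tf +y [array([0.6729, 0.1901, 0.29  ]), array([0.6669, 0.1842, 0.31  ])]
jaw tb -y [array([0.729 , 0.1051, 0.29  ]), array([0.7182, 0.1064, 0.31  ])]
jaw tb +y [array([0.7083, 0.1972, 0.29  ]), array([0.6993, 0.1906, 0.31  ])]
jaw top pnp [0.7143 0.1497 0.2989] [0.265 0.035 0.964]
runner fronts [ 0.58662552 -0.00614766  0.02      ] [0.53231536 0.23591143 0.02      ]
```

drive_tool --pt "-12 2 0" --pt "-12 2 20" --pt "-12 2 35" --pt "-12 2 43" --pt "-12 2 48" --pt "-11 2 52" --pt "-10 2 56" --pt "-9 2 60" --pt "-8 2 64" --pt "-7 2 68" --pt "-6 2 72" --pt "-6 2 72" --roll '[0,0,0,0,0,0,0,0,0,0,0,0]' --claw '[0,0,0,0,0,0,0,0,0,0,0,0]'

```text
time_s: 6.95
tcp_pos: [0.685, 0.1411, 0.2898]
eef_rot: [-180.0, -0.0, -167.5]
ft_force: [0.3, 0.5, 0.3]
finger_gap: 0.007
```

drive_tool --pt "1 0 4" --pt "2 0 8" --pt "3 0 12" --pt "4 0 16" --roll '[0,0,0,0]' --claw '[0,0,0,0]'

```text
time_s: 7.35
tcp_pos: [0.6812, 0.1401, 0.2743]
eef_rot: [-180.0, -0.0, -167.5]
ft_force: [-0.8, -0.9, 2.5]
finger_gap: 0.01
```

```bash
python3 - <<'E'
from h import *
s=get_state();print(s["time_s"],s["tcp_pos"],s["ft_force"])
im=np.clip(capture("wrist")*1.4,0,255).astype(np.uint8)[75:275,180:440]
cv2.imwrite("pics/w6c.png",cv2.resize(im,None,fx=3,fy=3,interpolation=cv2.INTER_CUBIC))
E
```

```text
7.35 [0.68123251 0.14014621 0.27426791] [-0.78989042 -0.88790229  2.51311588]
```

View pics/w6c.png

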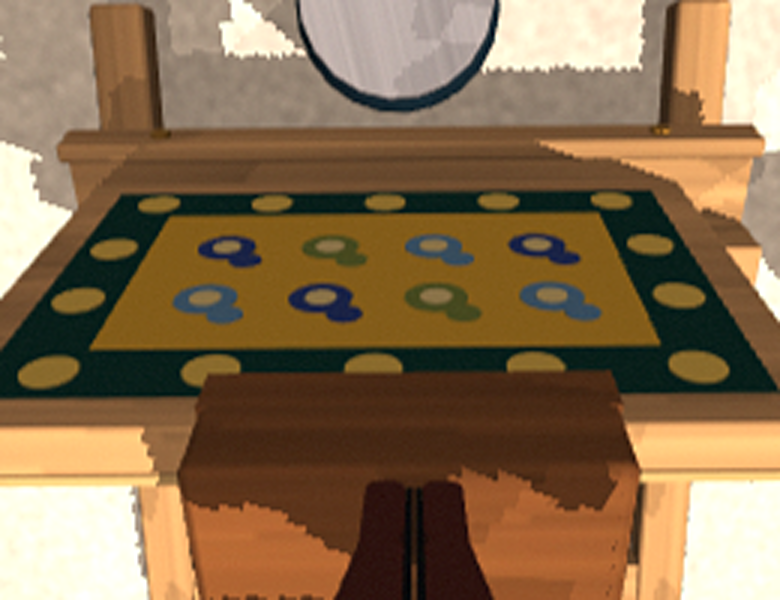

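Force is about 2.5 N and the jaw is sliding down in front of the panel's top edge. About 25 mm of travel remains.

drive_tool --pt "1 0 4" --pt "2 0 8" --pt "3 0 12" --pt "4 0 15" --pt "5 0 18" --pt "5.5 0 20" --pt "5.5 0 21" --roll '[0,0,0,0,0,0,0]' --claw '[0,0,0,0,0,0,0]'

```text
time_s: 8.1
tcp_pos: [0.6759, 0.139, 0.2534]
eef_rot: [-180.0, -0.0, -167.5]
ft_force: [-1.3, -1.6, 6.0]
finger_gap: 0.008
```

drive_tool --pt "0.3 0 1" --pt "0.5 0 2" --pt "0.8 0 3" --roll '[0,0,0]' --claw '[0,0,0]'

```text
time_s: 8.4
tcp_pos: [0.6759, 0.1389, 0.2531]
eef_rot: [-180.0, 0.2, -167.5]
ft_force: [-3.2, -1.8, 16.7]
finger_gap: 0.002
```

The jaw stopped at tip z 0.253 (expected about 0.251) and the force rose to 17 N, so the pad is on the top edge. I'll retreat.

drive_tool --pt "0 0 -10" --pt "0 0 -40" --pt "0 0 -80" --pt "10 10 -110" --pt "40 40 -120" --pt "70 80 -120" --pt "100 120 -120" --pt "120 150 -120" --pt "120 150 -120" --roll '[0,0,0,0,0,0,0,0,0]' --claw '[0,0,0,0,0,0,0,0,0]'

```text
time_s: 9.3
tcp_pos: [0.5219, 0.2626, 0.3711]
eef_rot: [179.9, -0.1, -167.3]
ft_force: [-0.2, -0.4, -0.7]
finger_gap: 0.005
```

```bash
python3 - <<'E'
from h import *
s=get_state();print(s["time_s"],s["tcp_pos"],s["ft_force"])
b=capture("top");a=capture("scene");cv2.imwrite("pics/t7.png",b)
f=lambda i,h:np.clip(cv2.resize(i,(400,h),interpolation=cv2.INTER_CUBIC)*1.4,0,255).astype(np.uint8)
cv2.imwrite("pics/p7.png",np.hstack([f(a[150:330,250:450],400),f(b[60:220,200:400],400)]))
T=cam("top")
a0=cv2.imread("pics/top0.png")
for n,(x0,x1,y0,y1) in dict(potA=(200,232,145,172),potB=(366,392,108,138),mug=(358,392,165,202)).items():
    print(n,"mean diff",np.abs(a0[y0:y1,x0:x1].astype(float)-b[y0:y1,x0:x1]).mean().round(1),cv2.phaseCorrelate(*[cv2.cvtColor(i[y0:y1,x0:x1],6).astype(np.float64) for i in(a0,b)]))
E
```

```text
9.3 [0.5218847  0.26256793 0.37114823] [-0.16838139 -0.43829    -0.67432718]
potA mean diff 58.6 ((15.05442591889336, -8.688266511806308), 0.46000731412027246)
potB mean diff 24.6 ((0.3616847286688589, 0.041378536971535596), 0.9286437664954247)
mug mean diff 38.7 ((0.1387056493322163, -0.024932186103100662), 0.7028735857706144)
```

View pics/p7.png

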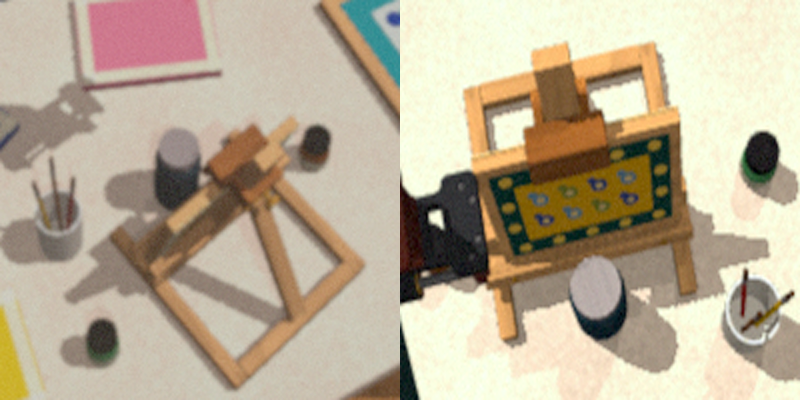

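The jaw is seated over the panel's top edge, and the panel leans flat. The jar, mug and both pots are standing where they were; pot A is hidden by the gripper in the top view but visible in the scene view. Handing in.

```bash
python3 -c "
from rig import *
print(finish_job())"
```

```text
the job is handed in; nothing more can be done
None
```

The painting is back against the easel's mast and the upper holder is pressed down onto its top edge. I handed the job in at about 9.4 s of the 48 s allowed. I pushed the panel's front with one open fingertip until it fell back by itself, without gripping or lifting it. I then pressed the holder down along the mast with the shut fingers and withdrew the arm.

**Checks that agreed:**
- **Panel:** before the holder was pressed, the wrist view gave a lean of 15.0° with the lower edge at tray-floor height. The final pictures still show it flat on the mast.
- **Holder:** it stopped at a tip height of 0.253 m, against about 0.251 m expected. The force rose to 17 N, which shows firm contact.
- **Mug and green pot:** the top view showed them shifted by less than half a pixel from the start.
- **Arm:** it ended clear of everything, with the wrist force near zero.

**Checks that failed or disagreed:**
- **Amber pot:** the gripper hid it in the last top view, so its shift check there failed. The scene view shows it standing in its place.
- **Jar:** I judged it unmoved by eye from the pictures and did not measure it at the end.
- **Easel position:** my separate estimates differed by about 5 mm. I settled it using the wrist camera.

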